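Turn a module board end for end in a tester drawer

TASK

The bench tester has finished the module at the green-dotted end of the board in its drawer. Pull the drawer out to its stop, lift the board out and turn it end for end so that the other module lies at the back, under the test head when the drawer is shut, and seat it flat in the nest again, component side up, without dropping it. Then push the drawer fully home, leaving everything else on the bench where it stands.

Things in the scene. Friction and masses are not known exactly. Their poses are not given: they have to be found in the camera images.
- tester_front (a point): Middle of the lower front edge (on the bench) of a white sheet-metal bench tester, fixed, 160 mm wide (y), 75 mm high, its body from here 200 mm back along +x. Its front faces its own -x (towards the robot), +y is its left as seen from the robot. A black finned test head stands mid-way across its top, 60 to 140 mm behind the front, to 107 mm high.
- tester_drawer (a joint): The tester's drawer, sliding out along the tester's -x: 0 = fully home, 0.140 m = at its outer stop. It stays where it is left (friction about 2.5 N). Inside it is clear from -65 to +65 mm in x and -66 to +66 mm in y about the nest's centre; side walls reach 48 mm and the front panel 67 mm above the bench. Fully out, the nest's centre is 75 mm in front of the tester's face.
- handle (a point): Middle of the drawer's steel bar handle: a level round bar 10 mm thick, 90 mm long along the tester's y, its axis 56 mm above the bench and 35 mm in front of the drawer front (clear gap behind the bar 30 mm). Axes as the tester's; moves with the drawer.
- nest (a point): Centre of the black nest pedestal's top, 34 mm above the bench, 112 mm behind the handle bar; the board rests here. Axes as the tester's; moves with the drawer. Pedestal 88 (x) x 40 (y) x 10 mm, so the board's long edges overhang it: fingertips can reach 8 mm below the board there. Blue corner lips (x = +-33 to 45 mm) and end walls rise 10 mm with sloped lead-ins; board play 2 mm a side.
- test_board: Grey carrier board with two hybrid modules on top, 92 (its x) x 49 (its y) x 12 mm, plate 5 mm thick, 60 g. Origin: centre of its underside; z up. It starts in the nest with its long side along the drawer and its +x (green-dotted) end to the back. Grasp the plate by its long edges (49 mm apart, along its y).
- plain_end (a point): Middle of the edge of the board's -x end, the end without the dot, 46 mm from the board's origin. The opposite (+x) end carries a green dot 11 mm across.
- dropper: Bystander: white plastic bottle with a blue cap, 40 mm diameter, 105 mm high; origin at the centre of its underside.
- ipa_bottle: Bystander: white plastic bottle with a white cap, 48 mm diameter, 125 mm high; origin at the centre of its underside.
- parts_box: Bystander: clear shut compartment box, 121 x 170 x 34 mm; origin at the centre of its underside.
- vacuum_pen: Bystander: light pen-shaped pick-up tool lying on the bench, 14 x 154 x 14 mm, long along its y.
- marker: Bystander: white marker with a black cap lying on the bench, 14 x 134 x 14 mm, long along its y.
- tweezers: Bystander: black tweezers lying on the bench, 15 x 123 x 9 mm, long along its y.

How it is judged:
By the outcome, as a careful person would: the job done as asked, in the order asked, and still so for the second after the job is handed in, with the robot touching nothing.
It also fails if it takes over 72 s, if anything falls off the work surface, if the arm or the gripper's body presses on something with over 40 N, if the wrist force passes 120 N, or if a joint passes its speed limit or range.

ROBOT

A 6-joint arm with a two-finger parallel gripper is mounted at the origin on a cart in front of the work surface, level with it; the furniture and walls round the work are solid. World frame = base frame: x ahead of the robot, y to its left, z up, the work surface at z = 0. Lengths are in m, angles in rad, forces in N, time in s.
With the tool pointing down it reaches from about 0.425 to 0.95 m from the base axis. Payload 14.7 kg.
Tool frame: the origin (TCP) lies between the finger pads; the fingertips stand 25 mm ahead of it and the grasp point (between the pads) lies 6 mm ahead of it; z points along the fingers, y is the line along which they close (so a half turn about z gives the same grasp; the last joint's range is limited). The gripper opens to 85 mm and grips with 20 to 120 N. Pads are 22 mm wide; open, the fingers measure 114 mm over their backs; the gripper's body (76 mm by 85 mm) begins 54 mm behind the grasp point. The pads swing forward as they close: fully open they stand 13 mm farther back than shut.
Start: joints at [-1.162, 0.48, 1.596, -0, 1.065, -0.047], TCP at [0.286, -0.584, 0.256] pointing down, gripper open.
Joint ranges: [-2.75, 2.75], [-0.82, 2.05], [0.23, 2.67], [-1.56, 4.7], [0.09, 2.69], [-2.92, 2.92]. Speed limits (rad/s): [1.89, 1.89, 2.39, 3.01, 3.01, 3.01].

INTERFACE

Orientations are given as a unit quaternion [x, y, z, w].
In Python, from rig import get_obs, capture, camera_info, sign_off gives the robot as it stands.
- The arm moves only by the tool drive_tool, never from a script. Its argument "moves" is a list of rows, each an object of numbers: "dx", "dy", "dz": the shift along the world's x, y, z in mm; "ax", "ay", "az": the turn, a rotation vector about the world's x, y, z in degrees; "grip": the opening, from -1 (shut) to 1 (fully open). In form: [{"dx": .., "dy": .., "dz": .., "ax": .., "ay": .., "az": .., "grip": ..}, ...]. A call has 1 to 8 rows; each row shifts and turns the commanded pose from where the row before left it; what a row does not reach is not made up. A row lasts 1/8 s, in which the tool goes at most 62.5 mm and 10.7 degrees, less where a joint would pass 70% of its speed; a pose out of reach is approached as far as the arm can. A call is refused whole if a number of a shift passes 62.5 or a number of a turn 10.7, either way. A call with a gripper value outside its range is refused whole. The fingers move at their own pace and stop on an object; the grip force is fixed at half the most. Time passes only in rows, so rows that do not move let the fingers close. It gives the time, the measured TCP pose, the force, the opening and the grip force at its end, in the units of the state.
- get_obs(): the state, without advancing time (a new reading comes with each control period).
- capture(name): name is "scene" or "top" or "wrist"; returns the picture (420x560x3 uint8, red, green, blue); there is no depth.
- camera_info(name): a dict with "fx", "fy", "cx", "cy" (pixels), "k1" (the pictures are not rectified: a ray, as slopes to the right and down, at radius r is drawn at 1 + k1 r^2 times it, then the intrinsics apply), "extrinsics" (4x4, takes a point from camera to world coordinates). Camera axes: x right, y down, z forward; pixel columns grow to the right and rows downward; lengths in m; the calibration is good to about 2 mm. A picture is of the moment at which its call begins: read the wrist's pose just before it. camera_info takes no time and is no camera call; for the wrist camera it gives the pose at the moment of the call.
- sign_off(): hands the job in; it is judged then, once.
The state is a dict: "time": time; "joint_positions": joint angles; "dq": joint speeds; "effort": joint torques, N m; "tcp_pos": TCP position; "orientation": TCP orientation; "ft_force": force on the tool from outside, world axes, zero at the start; "ft_torque": the same for the moment, N m; "gripper_width": opening from 0.0 (shut) to 1.0 (fully open); "finger_force": force on a finger pad.
Only numpy, scipy, OpenCV 4.12 (cv2) and the standard library are available. Lean on these libraries where they do the work, as an engineer would, in place of code of your own. Each camera call takes 0.05 s, during which the arm holds its last target. There are 200 camera calls.

## Working session

There is one attempt and no reset: what is moved stays moved. The work goes in short steps, Python scripts to look and compute and a tool call to move; the robot and the scene stay as the last step left them, time stands still between calls to the robot, and variables do not carry over. Pictures are saved under pics/ and viewed, at most 13 in all, crops included, and the job is handed in when it is done.

Besides the shell and the picture viewer there is one more tool, called as name(argument=value, ...), one argument or row to a line, values as JSON. drive_tool: Moves the arm, as the interface text tells. Its arguments: {"type":"object","properties":{"moves":{"type":"array","items":{"type":"object","properties":{"dx":{"type":"number"},"dy":{"type":"number"},"dz":{"type":"number"},"ax":{"type":"number"},"ay":{"type":"number"},"az":{"type":"number"},"grip":{"type":"number"}}}}},"required":["moves"]}

```bash
mkdir -p pics; cat > h.py <<'E'
import numpy as np, cv2
from rig import get_obs, capture, camera_info, sign_off
def snap(name,fn):
    ci=camera_info(name); im=capture(name); cv2.imwrite('pics/'+fn,cv2.cvtColor(im,cv2.COLOR_RGB2BGR)); np.save('pics/'+fn+'.npy',im)
    import pickle; pickle.dump(ci,open('pics/'+fn+'.pkl','wb')); return im,ci
def ray(ci,u,v):
    K=np.array([[ci['fx'],0,ci['cx']],[0,ci['fy'],ci['cy']],[0,0,1]],float)
    p=cv2.undistortPoints(np.array([[[u,v]]],float),K,np.array([ci['k1'],0,0,0],float))[0,0]
    T=np.array(ci['extrinsics']); return T[:3,3],T[:3,:3]@np.array([p[0],p[1],1])
def onz(ci,u,v,z):
    o,d=ray(ci,u,v); return o+d*(z-o[2])/d[2]
def proj(ci,P):
    T=np.linalg.inv(np.array(ci['extrinsics'])); q=T[:3,:3]@np.array(P)+T[:3,3]; a,b=q[:2]/q[2]; s=1+ci['k1']*(a*a+b*b)
    return ci['cx']+ci['fx']*a*s, ci['cy']+ci['fy']*b*s
E
python3 - <<'E'
from h import *
for n in ('scene','top'):
    im,ci=snap(n,n+'0.png'); print(n,ci)
print(get_obs())
E
```

```text
scene {'fx': 478.1727054055399, 'fy': 478.1727054055399, 'cx': 276.7223739943587, 'cy': 208.02136246421793, 'k1': -0.0455853652580073, 'extrinsics': array([[-0.56296377, -0.56425018,  0.6038986 , -0.19513713],
       [-0.82648097,  0.385228  , -0.41052235,  0.3868071 ],
       [-0.00100134, -0.73021991, -0.68321145,  0.96194713],
       [ 0.        ,  0.        ,  0.        ,  1.        ]])}
top {'fx': 429.138727294583, 'fy': 429.138727294583, 'cx': 278.32376709203487, 'cy': 208.16461665156186, 'k1': 0.02899946157223712, 'extrinsics': array([[ 0.0232362 , -0.98506642,  0.17059959,  0.3720495 ],
       [-0.99972889, -0.02264019,  0.0054385 , -0.16217094],
       [-0.00149487, -0.1706797 , -0.98532543,  1.34882362],
       [ 0.        ,  0.        ,  0.        ,  1.        ]])}
{'time': 0.1, 'joint_positions': array([-1.16160634e+00,  4.80794824e-01,  1.59679020e+00,  1.76811558e-05,
        1.06512879e+00, -4.65880000e-02]), 'dq': array([-0.00085005, -0.00066043, -0.00064061, -0.00051513,  0.00127662,
        0.0005517 ]), 'effort': array([ 1.17056443e-03, -9.52258945e+01, -4.31039500e+01, -2.53264972e-05,
        5.32163584e-03,  1.05758622e-04]), 'tcp_pos': array([ 0.28599927, -0.5833185 ,  0.25572759]), 'orientation': array([ 9.74146303e-01,  2.25917387e-01, -9.34726287e-05, -5.52785381e-04]), 'ft_force': array([-0.04084719, -0.17827952,  0.53730375]), 'ft_torque': array([-0.01236534,  0.0110279 ,  0.00716166]), 'finger_force': 0.0, 'gripper_width': 1.0031376800595742}
```

```bash
python3 -c "
import cv2,numpy as np
a=cv2.imread('pics/top0.png');cv2.imwrite('pics/top0v.png',cv2.resize(a,(800,600)))"
```

```text
(no output)
```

View pics/top0v.png

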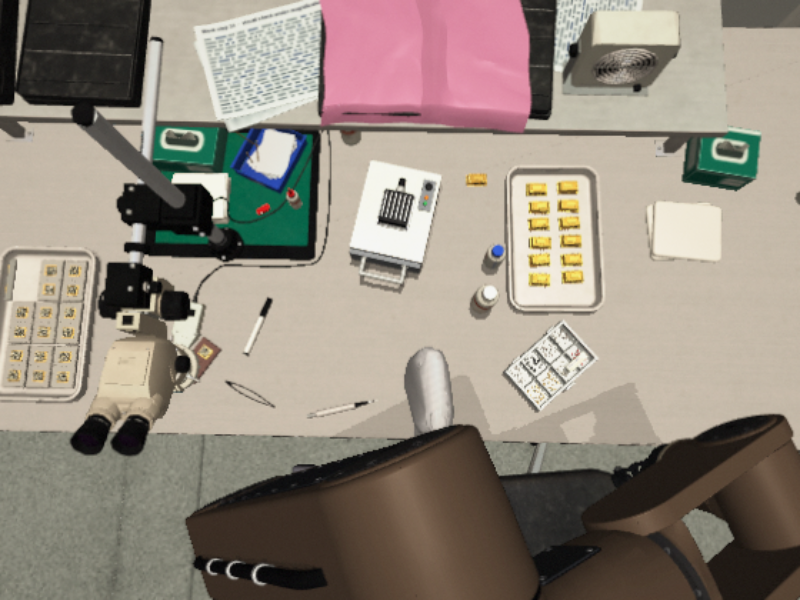

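View pics/scene0.png

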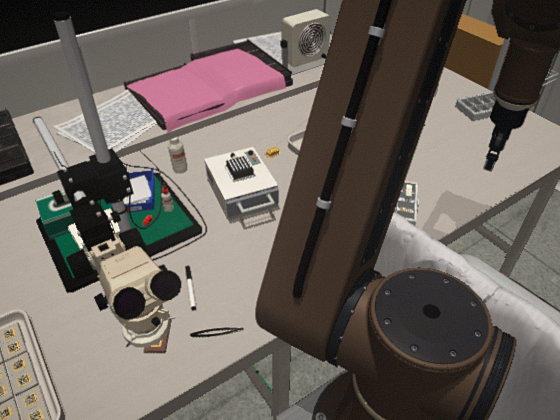

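The top view shows the tester around (395,215) in the 800 px view, with its handle bar at about (383,275). It is yawed by roughly -13°. The dropper is at (495,255) and the IPA bottle at (487,297). Next I'll enlarge both views of the tester.

```bash
python3 -c "
import cv2,numpy as np
a=cv2.imread('pics/top0.png')[105:210,235:320];b=cv2.imread('pics/scene0.png')[140:240,195:290]
c=np.zeros((600,800,3),np.uint8);a=cv2.resize(a,None,fx=4.5,fy=4.5,interpolation=2);b=cv2.resize(b,None,fx=4.3,fy=4.3,interpolation=2)
c[:a.shape[0],:a.shape[1]]=a;c[:b.shape[0],385:385+b.shape[1]]=b;cv2.imwrite('pics/c.png',c)"
```

```text
(no output)
```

View pics/c.png

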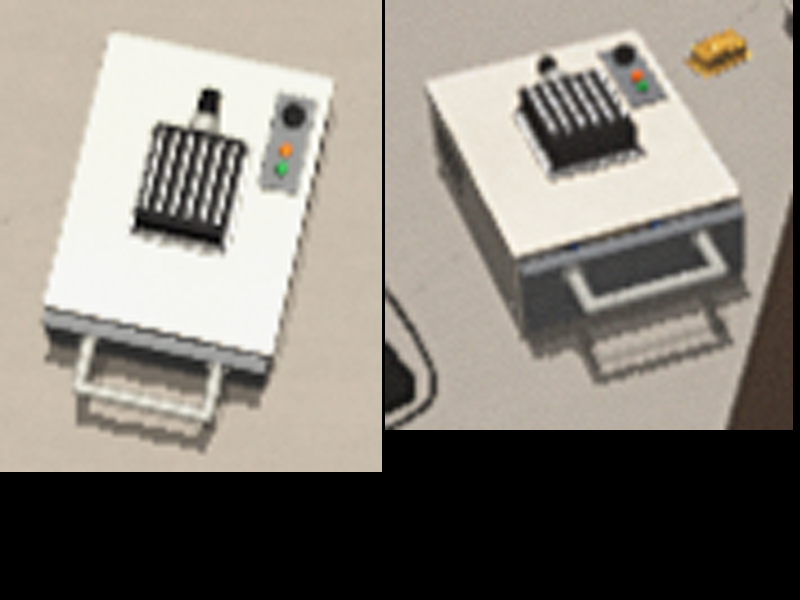

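The left crop (top view) shows the white lid corners at (110,34), (332,78), (270,352) and (47,310), with the bar from (80,388) to (212,413). In the scene crop the bar runs (590,305) to (725,268). I'll cast rays from these.

```bash
python3 - <<'E'
from h import *
import pickle
ct=pickle.load(open('pics/top0.png.pkl','rb'));cs=pickle.load(open('pics/scene0.png.pkl','rb'))
f=lambda p:(235-.5+p[0]/4.5,105-.5+p[1]/4.5); g=lambda p:(194.5+(p[0]-385)/4.3,139.5+p[1]/4.3)
C=[onz(ct,*f(p),.075) for p in((110,34),(332,78),(270,352),(47,310))]
D=[onz(cs,*g(p),.075) for p in((427,85),(632,32),(740,195),(520,256))]
for n,X in(('top',C),('sc',D)):
    X=np.array(X);print(n,X.round(4).tolist())
    print([round(float(np.linalg.norm(X[i]-X[(i+1)%4])),4) for i in range(4)])
    for i,j in((3,0),(2,1)): d=X[j]-X[i]; print('yaw',np.degrees(np.arctan2(d[1],d[0])))
    for i,j in((1,0),(2,3)): d=X[j]-X[i]; print('yaw',np.degrees(np.arctan2(d[1],d[0]))-90)
    print('front top mid',(X[2]+X[3])/2,'centre',X.mean(0))
H=[onz(ct,*f(p),.056) for p in((80,388),(212,413))];G=[onz(cs,*g(p),.056) for p in((590,305),(725,268))]
for X in(H,G):
    print(np.round(X,4).tolist(),np.mean(X,0).round(4),np.linalg.norm(X[0]-X[1]))
    d=X[0]-X[1];print(np.degrees(np.arctan2(d[1],d[0]))-90)
E
```

```text
top [[0.8964, -0.0874, 0.075], [0.8677, -0.2421, 0.075], [0.6723, -0.2025, 0.075], [0.698, -0.0507, 0.075]]
[0.1573, 0.1994, 0.154, 0.2017]
yaw -10.488544452023396
yaw -11.45308205601108
yaw -10.480715280402762
yaw -9.625431122989852
front top mid [ 0.68516303 -0.12661392  0.075     ] centre [ 0.78361116 -0.14569339  0.075     ]
sc [[0.8936, -0.0861, 0.075], [0.8654, -0.2401, 0.075], [0.6686, -0.2016, 0.075], [0.6984, -0.0503, 0.075]]
[0.1566, 0.2006, 0.1542, 0.1984]
yaw -10.397155309281146
yaw -11.075691873123459
yaw -10.38472916460482
yaw -11.16573811115019
front top mid [ 0.68350841 -0.12594362  0.075     ] centre [ 0.78150989 -0.14452891  0.075     ]
[[0.6485, -0.0736, 0.056], [0.6332, -0.1643, 0.056]] [ 0.6409 -0.1189  0.056 ] 0.09196729359756393
-9.616443604290652
[[0.6513, -0.0733, 0.056], [0.6317, -0.1646, 0.056]] [ 0.6415 -0.119   0.056 ] 0.09332600011595911
-12.143831449244047
```

drive_tool(
  moves=[
    {"dx": 30, "dy": 39, "az": 4.5, "grip": 1},
    {"dx": 30, "dy": 39, "az": 4.5, "grip": 1},
    {"dx": 30, "dy": 39, "az": 4.5, "grip": 1},
    {"dx": 30, "dy": 39, "az": 4.5, "grip": 0},
    {"dx": 30, "dy": 39, "az": 4.5, "grip": 0},
    {"dx": 30, "dy": 39, "az": 4.5, "grip": -0.4},
    {"dx": 30, "dy": 39, "az": 4.5, "grip": -0.4},
    {"dx": 30, "dy": 39, "az": 4.5, "grip": -0.4},
  ],
)

```text
validation failed for argument at $.mo...
```

drive_tool(
  moves=[
    {"dx": 30, "dy": 39, "az": 4.3, "dz": -15, "grip": -0.4},
    {"dx": 30, "dy": 39, "az": 4.3, "dz": -15, "grip": -0.4},
    {"dx": 30, "dy": 39, "az": 4.3, "dz": -15, "grip": -0.4},
    {"dx": 25, "dy": 36, "az": 4.3, "dz": -10, "grip": -0.4},
    {"grip": -0.4},
    {"grip": -0.4},
  ],
)

```text
validation failed for argument at $.mo...
```

```bash
python3 - <<'E'
from h import *
o=get_obs();print({k:np.round(v,4) for k,v in o.items()})
im,ci=snap('wrist','w1.png'); 
for s,P in {'bar':[.641,-.119,.056],'frontmid':[.6843,-.1263,.075]}.items(): print(s,proj(ci,P))
from scipy.spatial.transform import Rotation as R
Y=R.from_quat(o['orientation']).as_matrix();print(Y.round(3)); print(ci)
E
```

```text
{'time': np.float64(0.1), 'joint_positions': array([-1.1616,  0.4808,  1.5968,  0.    ,  1.0651, -0.0466]), 'dq': array([-0.0009, -0.0007, -0.0006, -0.0005,  0.0013,  0.0006]), 'effort': array([ 1.20000e-03, -9.52259e+01, -4.31040e+01, -0.00000e+00,
        5.30000e-03,  1.00000e-04]), 'tcp_pos': array([ 0.286 , -0.5833,  0.2557]), 'orientation': array([ 9.741e-01,  2.259e-01, -1.000e-04, -6.000e-04]), 'ft_force': array([-0.0408, -0.1783,  0.5373]), 'ft_torque': array([-0.0124,  0.011 ,  0.0072]), 'finger_force': np.float64(0.0), 'gripper_width': np.float64(1.0031)}
bar (np.float64(4.943567631980784), np.float64(-338.2353176531203))
frontmid (np.float64(112.76833265100373), np.float64(-180.5509613807121))
[[ 0.898  0.44  -0.   ]
 [ 0.44  -0.898  0.001]
 [ 0.    -0.001 -1.   ]]
{'fx': 351.93622061941767, 'fy': 351.93622061941767, 'cx': 282.6016448377402, 'cy': 216.3216571741419, 'k1': -0.042803799393906085, 'extrinsics': array([[ 4.39910994e-01, -8.61418143e-01, -2.53844638e-01,
         3.51506801e-01],
       [-8.98041294e-01, -4.22093055e-01, -1.23932586e-01,
        -5.51703646e-01],
       [-3.88280395e-04,  2.82482274e-01, -9.59272440e-01,
         3.72809772e-01],
       [ 0.00000000e+00,  0.00000000e+00,  0.00000000e+00,
         1.00000000e+00]])}
```

View pics/w1.png

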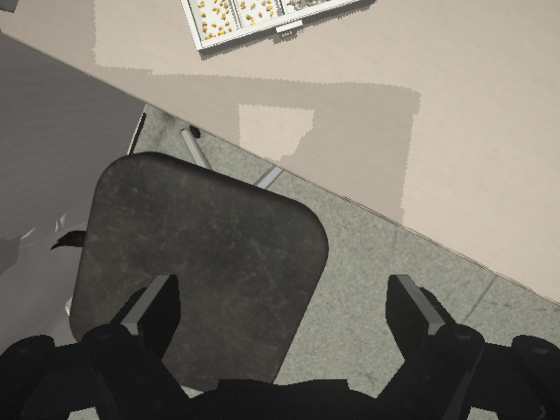

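The move calls were refused, so the wrist view only shows the bench edge and the fingers at (150,300) and (410,300). I'll resend with every field filled in.

drive_tool(
  moves=[
    {"dx": 30, "dy": 39, "dz": 0, "ax": 0, "ay": 0, "az": 4.5, "grip": 1},
    {"dx": 30, "dy": 39, "dz": 0, "ax": 0, "ay": 0, "az": 4.5, "grip": 1},
    {"dx": 30, "dy": 39, "dz": 0, "ax": 0, "ay": 0, "az": 4.5, "grip": 1},
    {"dx": 30, "dy": 39, "dz": 0, "ax": 0, "ay": 0, "az": 4.5, "grip": 0},
    {"dx": 30, "dy": 39, "dz": 0, "ax": 0, "ay": 0, "az": 4.5, "grip": 0},
    {"dx": 30, "dy": 39, "dz": 0, "ax": 0, "ay": 0, "az": 4.5, "grip": -0.4},
    {"dx": 30, "dy": 39, "dz": 0, "ax": 0, "ay": 0, "az": 4.5, "grip": -0.4},
    {"dx": 30, "dy": 39, "dz": 0, "ax": 0, "ay": 0, "az": 4.5, "grip": -0.4},
  ],
)

```text
time: 1.15
tcp_pos: [0.5269, -0.2702, 0.2562]
orientation: [0.856, 0.517, -0.0, -0.0]
ft_force: [0.9, -0.9, 0.3]
gripper_width: 0.299
finger_force: 0.0
```

drive_tool(
  moves=[
    {"dx": 30, "dy": 39, "dz": -15, "ax": 0, "ay": 0, "az": 4.3, "grip": -0.4},
    {"dx": 30, "dy": 39, "dz": -15, "ax": 0, "ay": 0, "az": 4.3, "grip": -0.4},
    {"dx": 30, "dy": 39, "dz": -15, "ax": 0, "ay": 0, "az": 4.3, "grip": -0.4},
    {"dx": 25, "dy": 35, "dz": -10, "ax": 0, "ay": 0, "az": 4.1, "grip": -0.4},
    {"dx": 0, "dy": 0, "dz": 0, "ax": 0, "ay": 0, "az": 0, "grip": -0.4},
    {"dx": 0, "dy": 0, "dz": 0, "ax": 0, "ay": 0, "az": 0, "grip": -0.4},
  ],
)

```text
time: 1.9
tcp_pos: [0.6408, -0.1197, 0.2011]
orientation: [0.771, 0.637, -0.0, -0.0]
ft_force: [0.7, -1.4, 0.3]
gripper_width: 0.304
finger_force: 0.0
```

```bash
python3 - <<'E'
from h import *
from scipy.spatial.transform import Rotation as R
o=get_obs();Y=R.from_quat(o['orientation']).as_matrix()
print(o['tcp_pos'],o['joint_positions'],o['gripper_width'],'yaw y',np.degrees(np.arctan2(Y[1,1],Y[0,1])))
im,ci=snap('wrist','w2.png')
print(proj(ci,[.641,-.119,.056]),proj(ci,[.6843,-.1263,.075]),proj(ci,o['tcp_pos']))
E
```

```text
[ 0.64083106 -0.11966388  0.20106631] [-2.30987069e-01  5.38231132e-01  1.64486032e+00 -2.63589716e-04
  9.59159006e-01 -4.09015001e-02] 0.3041194283835902 yaw y -10.882428369570741
(np.float64(281.50099081855603), np.float64(208.9321409120383)) (np.float64(342.3769840699337), np.float64(214.52548413633795)) (np.float64(279.87357871163306), np.float64(311.520722468937))
```

View pics/w2.png

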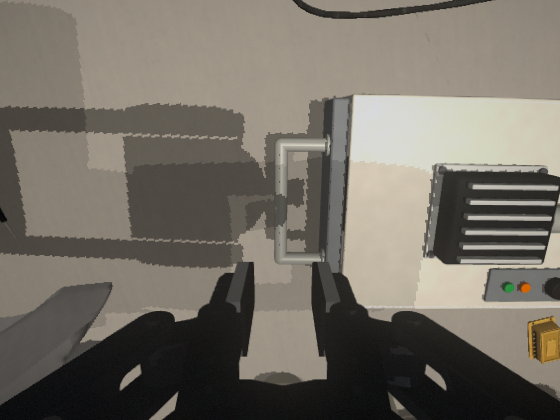

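Wrist view: the bar runs from (281,140) to (281,261), the lid's front corners are at about (353,95) and (344,308), and the fingers are at (240,310) and (325,310). I'll compare these with my earlier estimates.

```bash
python3 - <<'E'
from h import *
import pickle
ci=pickle.load(open('pics/w2.png.pkl','rb'))
for p in((281,140),(281,261)): print(onz(ci,*p,.056).round(4))
for p in((353,95),(344,308)): print(onz(ci,*p,.075).round(4))
print(np.array(ci['extrinsics']).round(3))
E
```

```text
[ 0.6506 -0.0676  0.056 ]
[ 0.6323 -0.1617  0.056 ]
[ 0.703  -0.0465  0.075 ]
[ 0.6749 -0.2021  0.075 ]
[[ 0.982 -0.181 -0.054  0.656]
 [-0.189 -0.942 -0.278 -0.049]
 [-0.001  0.283 -0.959  0.318]
 [ 0.     0.     0.     1.   ]]
```

drive_tool(
  moves=[
    {"dx": 0, "dy": 1, "dz": -30, "ax": 0, "ay": 0, "az": 0, "grip": -0.4},
    {"dx": 0, "dy": 1, "dz": -40, "ax": 0, "ay": 0, "az": 0, "grip": -0.4},
    {"dx": 0, "dy": 1, "dz": -30, "ax": 0, "ay": 0, "az": 0, "grip": -0.4},
    {"dx": 0, "dy": 0, "dz": -20, "ax": 0, "ay": 0, "az": 0, "grip": -0.4},
    {"dx": 0, "dy": 0, "dz": -20, "ax": 0, "ay": 0, "az": 0, "grip": -0.4},
    {"dx": 0, "dy": 0, "dz": 0, "ax": 0, "ay": 0, "az": 0, "grip": -0.4},
  ],
)

```text
time: 2.7
tcp_pos: [0.6404, -0.1168, 0.0602]
orientation: [0.771, 0.637, -0.001, -0.001]
ft_force: [-0.1, -0.0, -1.1]
gripper_width: 0.3
finger_force: 0.0
```

drive_tool(
  moves=[
    {"dx": 0, "dy": 0, "dz": 0, "ax": 0, "ay": 0, "az": 0, "grip": -1},
    {"dx": 0, "dy": 0, "dz": 0, "ax": 0, "ay": 0, "az": 0, "grip": -1},
    {"dx": 0, "dy": 0, "dz": 0, "ax": 0, "ay": 0, "az": 0, "grip": -1},
  ],
)

```text
time: 3.08
tcp_pos: [0.6397, -0.1165, 0.0619]
orientation: [0.771, 0.637, -0.001, -0.001]
ft_force: [-10.5, -0.9, -0.1]
gripper_width: 0.092
finger_force: 58.8
```

drive_tool(
  moves=[
    {"dx": -8, "dy": 1.5, "dz": 0, "ax": 0, "ay": 0, "az": 0, "grip": -1},
    {"dx": -18, "dy": 3.4, "dz": 0, "ax": 0, "ay": 0, "az": 0, "grip": -1},
    {"dx": -20, "dy": 3.8, "dz": 0, "ax": 0, "ay": 0, "az": 0, "grip": -1},
    {"dx": -20, "dy": 3.8, "dz": 0, "ax": 0, "ay": 0, "az": 0, "grip": -1},
    {"dx": -20, "dy": 3.8, "dz": 0, "ax": 0, "ay": 0, "az": 0, "grip": -1},
    {"dx": -20, "dy": 3.8, "dz": 0, "ax": 0, "ay": 0, "az": 0, "grip": -1},
    {"dx": -12, "dy": 2.3, "dz": 0, "ax": 0, "ay": 0, "az": 0, "grip": -1},
    {"dx": -6, "dy": 1.1, "dz": 0, "ax": 0, "ay": 0, "az": 0, "grip": -1},
  ],
)

```text
time: 4.08
tcp_pos: [0.5171, -0.0919, 0.0619]
orientation: [0.771, 0.637, 0.001, 0.0]
ft_force: [7.3, 17.8, -10.3]
gripper_width: 0.09
finger_force: 59.3
```

drive_tool(
  moves=[
    {"dx": -5, "dy": 1, "dz": 0, "ax": 0, "ay": 0, "az": 0, "grip": -1},
    {"dx": -3, "dy": 0.6, "dz": 0, "ax": 0, "ay": 0, "az": 0, "grip": -1},
    {"dx": -2, "dy": 0.4, "dz": 0, "ax": 0, "ay": 0, "az": 0, "grip": -1},
    {"dx": 0, "dy": 0, "dz": 0, "ax": 0, "ay": 0, "az": 0, "grip": -1},
  ],
)

```text
time: 4.58
tcp_pos: [0.5075, -0.09, 0.0619]
orientation: [0.771, 0.637, 0.001, 0.0]
ft_force: [3.8, 18.8, -5.6]
gripper_width: 0.096
finger_force: 59.7
```

drive_tool(
  moves=[
    {"dx": -2, "dy": 0.8, "dz": 0, "ax": 0, "ay": 0, "az": 0, "grip": -1},
    {"dx": -2, "dy": 0.8, "dz": 0, "ax": 0, "ay": 0, "az": 0, "grip": -1},
    {"dx": -2, "dy": 0.8, "dz": 0, "ax": 0, "ay": 0, "az": 0, "grip": -1},
    {"dx": 0, "dy": 0, "dz": 0, "ax": 0, "ay": 0, "az": 0, "grip": -1},
  ],
)

```text
time: 5.08
tcp_pos: [0.5022, -0.0888, 0.0619]
orientation: [0.771, 0.637, 0.001, 0.001]
ft_force: [5.8, 3.5, -9.9]
gripper_width: 0.093
finger_force: 59.3
```

drive_tool(
  moves=[
    {"dx": -2, "dy": 0.4, "dz": 0, "ax": 0, "ay": 0, "az": 0, "grip": -1},
    {"dx": -1, "dy": 0.2, "dz": 0, "ax": 0, "ay": 0, "az": 0, "grip": -1},
    {"dx": 0, "dy": 0, "dz": 0, "ax": 0, "ay": 0, "az": 0, "grip": -1},
  ],
)

```text
time: 5.45
tcp_pos: [0.5021, -0.0887, 0.062]
orientation: [0.771, 0.637, 0.003, 0.003]
ft_force: [20.7, 3.0, -25.7]
gripper_width: 0.092
finger_force: 58.1
```

drive_tool(
  moves=[
    {"dx": 3, "dy": -0.6, "dz": 0, "ax": 0, "ay": 0, "az": 0, "grip": -1},
    {"dx": 0, "dy": 0, "dz": 0, "ax": 0, "ay": 0, "az": 0, "grip": -0.4},
    {"dx": 0, "dy": 0, "dz": 0, "ax": 0, "ay": 0, "az": 0, "grip": -0.4},
    {"dx": 0, "dy": 0, "dz": 0, "ax": 0, "ay": 0, "az": 0, "grip": -0.4},
    {"dx": 0, "dy": 0, "dz": 20, "ax": 0, "ay": 0, "az": 0, "grip": -0.4},
    {"dx": 0, "dy": 0, "dz": 40, "ax": 0, "ay": 0, "az": 0, "grip": -0.4},
    {"dx": 0, "dy": 0, "dz": 50, "ax": 0, "ay": 0, "az": 0, "grip": -0.4},
    {"dx": 0, "dy": 0, "dz": 50, "ax": 0, "ay": 0, "az": 0, "grip": -0.4},
  ],
)

```text
time: 6.45
tcp_pos: [0.5007, -0.0887, 0.2229]
orientation: [0.771, 0.637, -0.0, -0.0]
ft_force: [1.9, -0.5, 0.5]
gripper_width: 0.3
finger_force: 0.0
```

drive_tool(
  moves=[
    {"dx": 28, "dy": -5.5, "dz": 5, "ax": 0, "ay": 0, "az": 10, "grip": 0.7},
    {"dx": 28, "dy": -5.5, "dz": 5, "ax": 0, "ay": 0, "az": 10, "grip": 0.7},
    {"dx": 28, "dy": -5.5, "dz": 5, "ax": 0, "ay": 0, "az": 10, "grip": 0.7},
    {"dx": 26, "dy": -5, "dz": 5, "ax": 0, "ay": 0, "az": 10, "grip": 0.7},
    {"dx": 0, "dy": 0, "dz": 0, "ax": 0, "ay": 0, "az": 10, "grip": 0.7},
    {"dx": 0, "dy": 0, "dz": 0, "ax": 0, "ay": 0, "az": 10, "grip": 0.7},
    {"dx": 0, "dy": 0, "dz": 0, "ax": 0, "ay": 0, "az": 10, "grip": 0.7},
    {"dx": 0, "dy": 0, "dz": 0, "ax": 0, "ay": 0, "az": 10, "grip": 0.7},
  ],
)

```text
time: 7.45
tcp_pos: [0.6109, -0.1103, 0.2412]
orientation: [0.178, 0.984, -0.0, -0.0]
ft_force: [0.2, 0.3, 0.2]
gripper_width: 0.849
finger_force: 0.0
```

drive_tool(
  moves=[
    {"dx": 0, "dy": 0, "dz": 0, "ax": 0, "ay": 0, "az": 9.5, "grip": 0.7},
    {"dx": 0, "dy": 0, "dz": 0, "ax": 0, "ay": 0, "az": 0, "grip": 0.7},
    {"dx": 0, "dy": 0, "dz": 0, "ax": 0, "ay": 0, "az": 0, "grip": 0.7},
  ],
)

```text
time: 7.82
tcp_pos: [0.611, -0.1103, 0.2413]
orientation: [0.101, 0.995, 0.0, -0.0]
ft_force: [-0.7, 0.1, -0.4]
gripper_width: 0.848
finger_force: 0.0
```

```bash
python3 - <<'E'
from h import *
from scipy.spatial.transform import Rotation as R
o=get_obs();Y=R.from_quat(o['orientation']).as_matrix()
print(o['tcp_pos'],o['joint_positions'].round(3),o['gripper_width'],'yaw y',np.degrees(np.arctan2(Y[1,1],Y[0,1])))
im,ci=snap('wrist','w3.png');snap('top','t3.png')
print(proj(ci,[.6121,-.1107,.041]))
E
```

```text
[ 0.61100947 -0.11025582  0.2412812 ] [-0.227  0.454  1.682 -0.     1.005 -1.595] 0.8476407678756546 yaw y 78.38251555701602
(np.float64(282.26350121546125), np.float64(194.06999134692592))
```

View pics/w3.png

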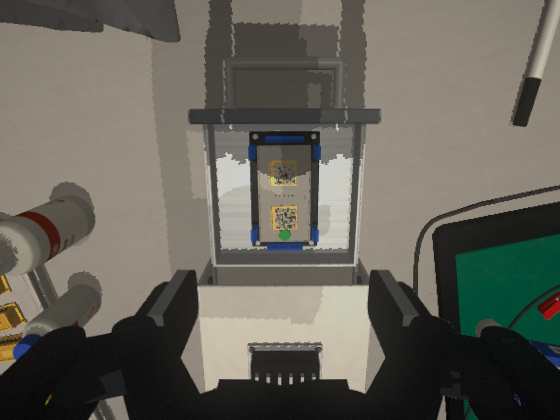

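The wrist view shows the open drawer. The board spans columns 258–312 and rows 142–247, the green dot is at (285,236), and blue lips sit at the corners. I'll measure the lips and the dot.

```bash
python3 - <<'E'
from h import *
import pickle
ci=pickle.load(open('pics/w3.png.pkl','rb'));im=np.load('pics/w3.png.npy')
hsv=cv2.cvtColor(im,cv2.COLOR_RGB2HSV)
roi=np.zeros(im.shape[:2],np.uint8);roi[125:260,240:330]=255
for nm,lo,hi,z in(('blue',(105,120,50),(130,255,255),.044),('green',(45,100,60),(85,255,255),.039)):
    m=cv2.inRange(hsv,lo,hi)&roi
    n,_,st,c=cv2.connectedComponentsWithStats(m)
    P=[]
    for i in range(1,n):
        if st[i,4]>=12: p=onz(ci,*c[i],z);P.append(p);print(nm,st[i].tolist(),c[i].round(1),p.round(4))
    print('mean',np.mean(P,0))
for p,z in(((190,115),.067),((380,115),.067)): print('panel',onz(ci,*p,z).round(4))
for p,z in(((229,62),.056),((343,62),.056)): print('handle',onz(ci,*p,z).round(4))
for r in (165,195,225): print(im[r,246:326].mean(1).astype(int).tolist())
E
```

```text
blue [265, 136, 39, 7, 252] [283.3 138.8] [ 0.563  -0.0996  0.044 ]
blue [249, 145, 7, 15, 102] [252.  151.9] [ 0.5686 -0.1291  0.044 ]
blue [313, 145, 8, 15, 110] [316.6 151.7] [ 0.5799 -0.0731  0.044 ]
blue [251, 225, 7, 17, 87] [253.9 233.7] [ 0.6435 -0.1446  0.044 ]
blue [312, 228, 7, 14, 79] [314.7 234.3] [ 0.6558 -0.0884  0.044 ]
blue [267, 242, 35, 9, 305] [284.4 246.1] [ 0.6616 -0.1188  0.044 ]
mean [ 0.61208519 -0.10893702  0.044     ]
green [279, 230, 12, 10, 92] [284.4 234.5] [ 0.6518 -0.1168  0.039 ]
mean [ 0.65183564 -0.11681827  0.039     ]
panel [ 0.5279 -0.1687  0.067 ]
panel [ 0.5586 -0.0197  0.067 ]
handle [ 0.4942 -0.1299  0.056 ]
handle [ 0.5125 -0.0405  0.056 ]
[201, 202, 202, 165, 75, 50, 51, 52, 53, 51, 51, 74, 87, 89, 90, 90, 91, 89, 91, 90, 90, 92, 96, 100, 98, 101, 101, 97, 91, 85, 92, 103, 94, 94, 98, 95, 79, 76, 74, 74, 75, 76, 78, 86, 66, 69, 57, 81, 77, 77, 76, 71, 72, 72, 72, 71, 71, 71, 72, 73, 73, 74, 73, 69, 70, 51, 54, 54, 56, 55, 55, 55, 43, 192, 203, 203, 202, 203, 203, 203]
[182, 182, 181, 182, 146, 67, 50, 50, 49, 49, 50, 49, 115, 87, 132, 134, 135, 134, 135, 136, 135, 136, 135, 135, 136, 135, 135, 136, 135, 83, 111, 133, 136, 104, 122, 151, 137, 116, 80, 130, 135, 134, 92, 131, 135, 94, 69, 107, 133, 135, 135, 135, 135, 135, 136, 135, 135, 136, 131, 130, 135, 134, 135, 128, 89, 53, 53, 50, 56, 53, 55, 52, 151, 200, 204, 203, 203, 203, 204, 203]
[175, 175, 176, 175, 175, 140, 58, 52, 52, 53, 54, 52, 49, 115, 122, 133, 133, 134, 133, 134, 134, 134, 134, 134, 139, 145, 134, 152, 155, 149, 136, 135, 142, 144, 114, 131, 104, 101, 86, 146, 151, 84, 76, 62, 57, 90, 129, 121, 97, 136, 154, 145, 135, 134, 134, 133, 133, 133, 133, 134, 133, 134, 122, 92, 65, 52, 55, 57, 55, 56, 52, 95, 172, 177, 176, 176, 176, 177, 177, 176]
```

```bash
python3 - <<'E'
from h import *
import pickle
ci=pickle.load(open('pics/t3.png.pkl','rb'));im=np.load('pics/t3.png.npy')
hsv=cv2.cvtColor(im,cv2.COLOR_RGB2HSV)
u,v=map(int,proj(ci,[.612,-.11,.04]));print(u,v)
roi=np.zeros(im.shape[:2],np.uint8);roi[v-40:v+40,u-40:u+40]=255
for nm,lo,hi,z in(('blue',(105,100,40),(130,255,255),.044),('green',(45,100,60),(85,255,255),.039)):
    m=cv2.inRange(hsv,lo,hi)&roi
    n,_,st,c=cv2.connectedComponentsWithStats(m)
    for i in range(1,n):
        if st[i,4]>=3: print(nm,st[i].tolist(),c[i].round(1),onz(ci,*c[i],z).round(4))
ct=pickle.load(open('pics/top0.png.pkl','rb'));i0=np.load('pics/top0.png.npy')
h0=cv2.cvtColor(i0,cv2.COLOR_RGB2HSV);m=cv2.inRange(h0,(105,120,60),(130,255,255));m[:165]=0;m[190:]=0;m[:,:330]=0;m[:,360:]=0
ys,xs=np.nonzero(m);print('dropper',onz(ct,xs.mean(),ys.mean(),.1))
c=im[v-45:v+45,u-60:u+60];cv2.imwrite('pics/t3c.png',cv2.cvtColor(cv2.resize(c,None,fx=6,fy=6,interpolation=2),cv2.COLOR_RGB2BGR))
E
```

```text
263 203
blue [252, 212, 2, 3, 6] [252.5 213. ] [ 0.581  -0.0758  0.044 ]
dropper [ 0.69305282 -0.36127391  0.1       ]
```

drive_tool(
  moves=[
    {"dx": 0, "dy": 0, "dz": 0, "ax": 0, "ay": 0, "az": -10, "grip": 0.7},
    {"dx": 0, "dy": 0, "dz": 0, "ax": 0, "ay": 0, "az": -10, "grip": 0.7},
    {"dx": 0, "dy": 0, "dz": 0, "ax": 0, "ay": 0, "az": -10, "grip": 0.7},
    {"dx": 0, "dy": 0, "dz": 0, "ax": 0, "ay": 0, "az": -10, "grip": 0.7},
    {"dx": 0, "dy": 0, "dz": 0, "ax": 0, "ay": 0, "az": -10, "grip": 0.7},
    {"dx": 0, "dy": 0, "dz": 0, "ax": 0, "ay": 0, "az": -10, "grip": 0.7},
    {"dx": 0, "dy": 0, "dz": 0, "ax": 0, "ay": 0, "az": -10, "grip": 0.7},
    {"dx": 0, "dy": 0, "dz": 0, "ax": 0, "ay": 0, "az": -10, "grip": 0.7},
  ],
)

```text
time: 8.93
tcp_pos: [0.6111, -0.1102, 0.2413]
orientation: [0.718, 0.696, -0.0, -0.0]
ft_force: [-0.7, -0.5, 0.1]
gripper_width: 0.851
finger_force: 0.0
```

drive_tool(
  moves=[
    {"dx": 0, "dy": 0, "dz": 0, "ax": 0, "ay": 0, "az": -10, "grip": 0.7},
    {"dx": 0, "dy": 0, "dz": 0, "ax": 0, "ay": 0, "az": -10, "grip": 0.7},
    {"dx": 0, "dy": 0, "dz": 0, "ax": 0, "ay": 0, "az": -10, "grip": 0.7},
    {"dx": 0, "dy": 0, "dz": 0, "ax": 0, "ay": 0, "az": -10, "grip": 0.7},
    {"dx": 0, "dy": 0, "dz": 0, "ax": 0, "ay": 0, "az": -10, "grip": 0.7},
    {"dx": 0, "dy": 0, "dz": 0, "ax": 0, "ay": 0, "az": -10, "grip": 0.7},
    {"dx": 0, "dy": 0, "dz": 0, "ax": 0, "ay": 0, "az": -10, "grip": 0.7},
    {"dx": 0, "dy": 0, "dz": 0, "ax": 0, "ay": 0, "az": -10, "grip": 0.7},
  ],
)

```text
time: 9.93
tcp_pos: [0.6111, -0.1102, 0.2413]
orientation: [0.997, 0.071, 0.0, 0.0]
ft_force: [0.1, 0.7, 0.5]
gripper_width: 0.85
finger_force: 0.0
```

drive_tool(
  moves=[
    {"dx": 0, "dy": 0, "dz": 0, "ax": 0, "ay": 0, "az": -10, "grip": 0.7},
    {"dx": 0, "dy": 0, "dz": 0, "ax": 0, "ay": 0, "az": -9.7, "grip": 0.7},
    {"dx": 0, "dy": 0, "dz": 0, "ax": 0, "ay": 0, "az": 0, "grip": 0.7},
    {"dx": 0, "dy": 0, "dz": 0, "ax": 0, "ay": 0, "az": 0, "grip": 0.7},
  ],
)

```text
time: 10.42
tcp_pos: [0.6111, -0.1102, 0.2413]
orientation: [0.995, -0.095, -0.0, 0.0]
ft_force: [0.5, 0.3, 0.3]
gripper_width: 0.852
finger_force: 0.0
```

```bash
cat > m.py <<'E'
from h import *
from scipy.spatial.transform import Rotation as R
def nest(fn):
    o=get_obs();Y=R.from_quat(o['orientation']).as_matrix()
    print(o['tcp_pos'].round(4),o['joint_positions'].round(3),o['gripper_width'],'yaw y',np.degrees(np.arctan2(Y[1,1],Y[0,1])).round(2))
    im,ci=snap('wrist',fn)
    hsv=cv2.cvtColor(im,cv2.COLOR_RGB2HSV)
    u,v=map(int,proj(ci,[.612,-.11,.04]));print(u,v)
    roi=np.zeros(im.shape[:2],np.uint8);roi[max(0,v-75):v+75,u-50:u+50]=255
    for nm,lo,hi,z in(('blue',(105,120,50),(130,255,255),.044),('green',(45,100,60),(85,255,255),.039)):
        m=cv2.inRange(hsv,lo,hi)&roi
        n,_,st,c=cv2.connectedComponentsWithStats(m);P=[]
        for i in range(1,n):
            if st[i,4]>=12: p=onz(ci,*c[i],z);P.append(p);print(nm,st[i].tolist(),c[i].round(1),p.round(4))
        print('mean',np.mean(P,0).round(4))
E
python3 -c "
from m import *
nest('w4.png')"
```

```text
[ 0.6111 -0.1102  0.2413] [-0.227  0.454  1.682 -0.     1.005  1.534] 0.8518934614191684 yaw y -100.89
282 193
blue [262, 133, 40, 7, 257] [281.  136.1] [ 0.6638 -0.1188  0.044 ]
blue [246, 142, 7, 15, 102] [249.  149.1] [ 0.6582 -0.089   0.044 ]
blue [310, 143, 8, 15, 103] [313.9 150. ] [ 0.6465 -0.1451  0.044 ]
blue [247, 222, 8, 18, 100] [250.4 230.3] [ 0.5841 -0.074   0.044 ]
blue [308, 222, 7, 18, 105] [311. 231.] [ 0.5726 -0.1299  0.044 ]
blue [263, 239, 36, 9, 314] [280.8 243. ] [ 0.5661 -0.0997  0.044 ]
mean [ 0.6152 -0.1094  0.044 ]
green [276, 144, 12, 13, 119] [281.3 150. ] [ 0.6515 -0.1167  0.039 ]
mean [ 0.6515 -0.1167  0.039 ]
```

drive_tool(
  moves=[
    {"dx": 2.6, "dy": 1, "dz": -40, "ax": 0, "ay": 0, "az": -0.4, "grip": 0.4},
    {"dx": 0, "dy": 0, "dz": -50, "ax": 0, "ay": 0, "az": 0, "grip": 0.4},
    {"dx": 0, "dy": 0, "dz": -40, "ax": 0, "ay": 0, "az": 0, "grip": 0.4},
    {"dx": 0, "dy": 0, "dz": -25, "ax": 0, "ay": 0, "az": 0, "grip": 0.4},
    {"dx": 0, "dy": 0, "dz": -16, "ax": 0, "ay": 0, "az": 0, "grip": 0.4},
    {"dx": 0, "dy": 0, "dz": -10, "ax": 0, "ay": 0, "az": 0, "grip": 0.4},
    {"dx": 0, "dy": 0, "dz": 0, "ax": 0, "ay": 0, "az": 0, "grip": 0.4},
    {"dx": 0, "dy": 0, "dz": 0, "ax": 0, "ay": 0, "az": 0, "grip": 0.4},
  ],
)

```text
time: 11.48
tcp_pos: [0.6143, -0.1094, 0.0612]
orientation: [0.995, -0.1, 0.001, 0.0]
ft_force: [0.5, -0.1, 0.4]
gripper_width: 0.698
finger_force: 0.0
```

drive_tool(
  moves=[
    {"dx": 0, "dy": 0, "dz": -3, "ax": 0, "ay": 0, "az": 0, "grip": 0.4},
    {"dx": 0, "dy": 0, "dz": 0, "ax": 0, "ay": 0, "az": 0, "grip": 0.4},
  ],
)

```text
time: 11.72
tcp_pos: [0.6138, -0.1093, 0.0575]
orientation: [0.995, -0.1, 0.0, 0.0]
ft_force: [0.4, -0.0, -0.4]
gripper_width: 0.698
finger_force: 0.0
```

drive_tool(
  moves=[
    {"dx": 0, "dy": 0, "dz": -2, "ax": 0, "ay": 0, "az": 0, "grip": 0.4},
    {"dx": 0, "dy": 0, "dz": 0, "ax": 0, "ay": 0, "az": 0, "grip": 0.4},
  ],
)

```text
time: 11.98
tcp_pos: [0.6137, -0.1092, 0.0552]
orientation: [0.995, -0.1, -0.0, -0.0]
ft_force: [-0.6, -0.6, 0.2]
gripper_width: 0.696
finger_force: 0.0
```

```bash
python3 -c "
from m import *
nest('w5.png')"
```

```text
[ 0.6137 -0.1092  0.0552] [-0.225  0.693  1.804  0.     0.645  1.546] 0.6964574808613558 yaw y -101.49
285 296
mean nan
mean nan
  return _methods._mean(a, axis=axis, dtype=dtype,
  ret = ret.dtype.type(ret / rcount)
```

View pics/w5.png

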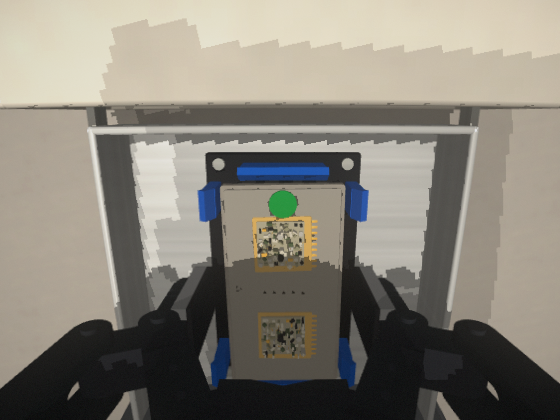

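The wrist view confirms centring: the board spans columns 225–342 and the fingers sit evenly at columns 185 and 380. I'll go down a bit more and narrow the opening.

drive_tool(
  moves=[
    {"dx": 0, "dy": 0, "dz": -2, "ax": 0, "ay": 0, "az": 0, "grip": 0.27},
    {"dx": 0, "dy": 0, "dz": 0, "ax": 0, "ay": 0, "az": 0, "grip": 0.27},
  ],
)

```text
time: 12.28
tcp_pos: [0.6136, -0.1092, 0.0531]
orientation: [0.995, -0.1, -0.0, -0.0]
ft_force: [-0.9, 0.6, -0.1]
gripper_width: 0.633
finger_force: 0.0
```

drive_tool(
  moves=[
    {"dx": 0, "dy": 0, "dz": -2, "ax": 0, "ay": 0, "az": 0, "grip": 0.27},
    {"dx": 0, "dy": 0, "dz": 0, "ax": 0, "ay": 0, "az": 0, "grip": 0.27},
  ],
)

```text
time: 12.52
tcp_pos: [0.6136, -0.1092, 0.0511]
orientation: [0.995, -0.1, -0.0, -0.0]
ft_force: [-0.0, -0.7, -1.1]
gripper_width: 0.637
finger_force: 0.0
```

drive_tool(
  moves=[
    {"dx": 0, "dy": 0, "dz": -1.5, "ax": 0, "ay": 0, "az": 0, "grip": 0.27},
    {"dx": 0, "dy": 0, "dz": 0, "ax": 0, "ay": 0, "az": 0, "grip": 0.27},
  ],
)

```text
time: 12.78
tcp_pos: [0.6136, -0.1092, 0.0497]
orientation: [0.995, -0.1, -0.0, -0.0]
ft_force: [0.5, 1.1, 0.6]
gripper_width: 0.635
finger_force: 0.0
```

drive_tool(
  moves=[
    {"dx": 0, "dy": 0, "dz": 0, "ax": 0, "ay": 0, "az": 0, "grip": -1},
    {"dx": 0, "dy": 0, "dz": 0, "ax": 0, "ay": 0, "az": 0, "grip": -1},
    {"dx": 0, "dy": 0, "dz": 0, "ax": 0, "ay": 0, "az": 0, "grip": -1},
  ],
)

```text
time: 13.15
tcp_pos: [0.614, -0.1093, 0.0502]
orientation: [0.995, -0.1, 0.0, 0.0]
ft_force: [-1.0, 0.2, 5.6]
gripper_width: 0.553
finger_force: 61.1
```

drive_tool(
  moves=[
    {"dx": 0, "dy": 0, "dz": 4, "ax": 0, "ay": 0, "az": 0, "grip": -1},
    {"dx": 0, "dy": 0, "dz": 8, "ax": 0, "ay": 0, "az": 0, "grip": -1},
    {"dx": 0, "dy": 0, "dz": 15, "ax": 0, "ay": 0, "az": 0, "grip": -1},
    {"dx": 0, "dy": 0, "dz": 25, "ax": 0, "ay": 0, "az": 0, "grip": -1},
    {"dx": 0, "dy": 0, "dz": 25, "ax": 0, "ay": 0, "az": 0, "grip": -1},
    {"dx": 0, "dy": 0, "dz": 13, "ax": 0, "ay": 0, "az": 0, "grip": -1},
    {"dx": 0, "dy": 0, "dz": 0, "ax": 0, "ay": 0, "az": 0, "grip": -1},
  ],
)

```text
time: 14.02
tcp_pos: [0.6143, -0.1094, 0.1409]
orientation: [0.995, -0.1, 0.001, 0.0]
ft_force: [0.2, -0.2, -0.5]
gripper_width: 0.552
finger_force: 61.7
```

```bash
python3 -c "
from m import *
o=get_obs();print(o['tcp_pos'],o['finger_force'],o['gripper_width'])
im,ci=snap('wrist','w6.png')
h=cv2.cvtColor(im,cv2.COLOR_RGB2HSV);m=cv2.inRange(h,(45,100,60),(85,255,255))
n,_,st,c=cv2.connectedComponentsWithStats(m)
for i in range(1,n):
  if st[i,4]>100: print(st[i],c[i],onz(ci,*c[i],.039+o['tcp_pos'][2]-.0502))
"
```

```text
[ 0.61426227 -0.1093594   0.14094476] 61.72800421714783 0.5516305888494208
[  0  80  16  48 415] [  5.12048193 110.04096386] [ 0.70762621 -0.02612766  0.12974476]
[268 193  29  29 658] [281.91793313 207.21276596] [ 0.6522116  -0.11647418  0.12974476]
```

View pics/w6.png

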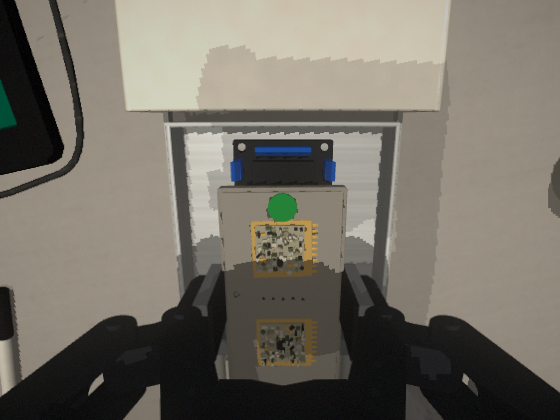

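The view shows the board held level and centred, with the green dot at (282,207) and the far edge at row 187. Next, a half turn.

drive_tool(
  moves=[
    {"dx": 0, "dy": 0, "dz": 0, "ax": 0, "ay": 0, "az": 5, "grip": -1},
    {"dx": 0, "dy": 0, "dz": 0, "ax": 0, "ay": 0, "az": 10, "grip": -1},
    {"dx": 0, "dy": 0, "dz": 0, "ax": 0, "ay": 0, "az": 10, "grip": -1},
    {"dx": 0, "dy": 0, "dz": 0, "ax": 0, "ay": 0, "az": 10, "grip": -1},
    {"dx": 0, "dy": 0, "dz": 0, "ax": 0, "ay": 0, "az": 10, "grip": -1},
    {"dx": 0, "dy": 0, "dz": 0, "ax": 0, "ay": 0, "az": 10, "grip": -1},
    {"dx": 0, "dy": 0, "dz": 0, "ax": 0, "ay": 0, "az": 10, "grip": -1},
    {"dx": 0, "dy": 0, "dz": 0, "ax": 0, "ay": 0, "az": 10, "grip": -1},
  ],
)

```text
time: 15.08
tcp_pos: [0.6131, -0.1091, 0.1385]
orientation: [0.849, 0.529, -0.001, -0.001]
ft_force: [-0.3, 0.2, -0.8]
gripper_width: 0.547
finger_force: 61.7
```

drive_tool(
  moves=[
    {"dx": 0, "dy": 0, "dz": 0, "ax": 0, "ay": 0, "az": 10, "grip": -1},
    {"dx": 0, "dy": 0, "dz": 0, "ax": 0, "ay": 0, "az": 10, "grip": -1},
    {"dx": 0, "dy": 0, "dz": 0, "ax": 0, "ay": 0, "az": 10, "grip": -1},
    {"dx": 0, "dy": 0, "dz": 0, "ax": 0, "ay": 0, "az": 10, "grip": -1},
    {"dx": 0, "dy": 0, "dz": 0, "ax": 0, "ay": 0, "az": 10, "grip": -1},
    {"dx": 0, "dy": 0, "dz": 0, "ax": 0, "ay": 0, "az": 10, "grip": -1},
    {"dx": 0, "dy": 0, "dz": 0, "ax": 0, "ay": 0, "az": 10, "grip": -1},
    {"dx": 0, "dy": 0, "dz": 0, "ax": 0, "ay": 0, "az": 10, "grip": -1},
  ],
)

```text
time: 16.08
tcp_pos: [0.6131, -0.1091, 0.1385]
orientation: [0.31, 0.951, -0.0, -0.001]
ft_force: [-0.2, -0.1, -0.9]
gripper_width: 0.552
finger_force: 61.7
```

drive_tool(
  moves=[
    {"dx": 0, "dy": 0, "dz": 0, "ax": 0, "ay": 0, "az": 10, "grip": -1},
    {"dx": 0, "dy": 0, "dz": 0, "ax": 0, "ay": 0, "az": 10, "grip": -1},
    {"dx": 0, "dy": 0, "dz": 0, "ax": 0, "ay": 0, "az": 5, "grip": -1},
    {"dx": 0, "dy": 0, "dz": 0, "ax": 0, "ay": 0, "az": 0, "grip": -1},
    {"dx": 0, "dy": 0, "dz": 0, "ax": 0, "ay": 0, "az": 0, "grip": -1},
  ],
)

```text
time: 16.7
tcp_pos: [0.6134, -0.1092, 0.1392]
orientation: [0.101, 0.995, 0.0, -0.0]
ft_force: [-0.2, -0.1, 0.5]
gripper_width: 0.548
finger_force: 61.7
```

```bash
python3 -c "
from m import *
import pickle
o=get_obs();Y=R.from_quat(o['orientation']).as_matrix();print(o['tcp_pos'],o['finger_force'],o['gripper_width'],np.degrees(np.arctan2(Y[1,1],Y[0,1])))
z=.039+o['tcp_pos'][2]-.0502
xp=np.array([np.cos(np.radians(-11.4)),np.sin(np.radians(-11.4))])
snap('wrist','w7.png');T=o['tcp_pos'][:2];N=np.array([.6137,-.1092])
for f in('w4','w6','w7'):
  ci=pickle.load(open('pics/%s.png.pkl'%f,'rb'));im=np.load('pics/%s.png.npy'%f)
  h=cv2.cvtColor(im,cv2.COLOR_RGB2HSV)
  if f!='w4':
    col=cv2.cvtColor(im,cv2.COLOR_RGB2GRAY)[150:215,240:325].mean(1);print(f,150+np.argsort(-np.abs(np.diff(col)))[:6],col[25:45].astype(int))
  m=cv2.inRange(h,(45,100,60),(85,255,255));m[:,:150]=0;m[:,420:]=0
  ys,xs=np.nonzero(m)
  if len(ys)>20: print(f,'green',len(ys),onz(ci,xs.mean(),ys.mean(),.039 if f=='w4' else z))
  m=cv2.inRange(h,(105,120,50),(130,255,255));m[:100]=0;m[:,:225]=0;m[:,345:]=0
  n,_,st,c=cv2.connectedComponentsWithStats(m)
  for i in range(1,n):
    if st[i,4]>30:p=onz(ci,*c[i],.044);print(f,st[i],p,'x,y rel N',(p[:2]-N)@xp,(p[:2]-N)@np.array([-xp[1],xp[0]]))
"
```

```text
[ 0.61343587 -0.1091753   0.13918364] 61.701271533966064 0.5479822311708477 78.38733882146599
w4 green 119 [ 0.65151571 -0.11672472  0.039     ]
w4 [262 133  40   7 257] [ 0.66384295 -0.1188109   0.044     ] x,y rel N 0.05105335817425023 0.000489835630812674
w4 [246 142   7  15 102] [ 0.6582178 -0.0889902  0.044    ] x,y rel N 0.03964489833671647 0.028610355153891612
w4 [310 143   8  15 103] [ 0.64653083 -0.1451295   0.044     ] x,y rel N 0.039284843731263744 -0.02873139803709073
w4 [247 222   8  18 100] [ 0.58407715 -0.07399567  0.044     ] x,y rel N -0.03599682469623416 0.028654615371921724
w4 [308 222   7  18 105] [ 0.57257633 -0.12992663  0.044     ] x,y rel N -0.036215577289205325 -0.028446113913998372
w4 [263 239  36   9 314] [ 0.56610554 -0.09972007  0.044     ] x,y rel N -0.0485292553601299 -0.00011448876820868048
w6 [187 186 185 184 190 192] [ 39  39  39  39  39  38  37  34  32  34  51  70  93 126 126 123 108 114
 126 123]
w6 green 658 [ 0.65175656 -0.11638     0.12798364]
w6 [255 146  56  10 554] [ 0.66454728 -0.11934212  0.044     ] x,y rel N 0.05184878853519268 0.00010830883903009393
w6 [231 159  12  23 248] [ 0.65887768 -0.08949969  0.044     ] x,y rel N 0.04039246319731043 0.02824135011028489
w6 [323 159  13  23 255] [ 0.64767497 -0.14461837  0.044     ] x,y rel N 0.04030538846611885 -0.02800420576340414
w7 [184 185 187 186 152 191] [ 26  26  26  26  26  26  27  27  27  33  58  73  84  95  95  94  91  99
 104 103]
w7 green 652 [ 0.57763744 -0.10179808  0.12798364]
w7 [254 143  57  10 563] [ 0.56340281 -0.09894497  0.044     ] x,y rel N -0.0513318648733564 0.00011110541922991158
w7 [230 155  13  24 268] [ 0.56875697 -0.12847441  0.044     ] x,y rel N -0.04024662345918513 -0.027777467339797215
w7 [323 155  13  23 269] [ 0.57983485 -0.0735448   0.044     ] x,y rel N -0.04024454590656531 0.02825807241787993
```

drive_tool(
  moves=[
    {"dx": 0.4, "dy": 0, "dz": -20, "ax": 0, "ay": 0, "az": 0, "grip": -1},
    {"dx": 0, "dy": 0, "dz": -25, "ax": 0, "ay": 0, "az": 0, "grip": -1},
    {"dx": 0, "dy": 0, "dz": -18, "ax": 0, "ay": 0, "az": 0, "grip": -1},
    {"dx": 0, "dy": 0, "dz": -9, "ax": 0, "ay": 0, "az": 0, "grip": -1},
    {"dx": 0, "dy": 0, "dz": -4, "ax": 0, "ay": 0, "az": 0, "grip": -1},
    {"dx": 0, "dy": 0, "dz": 0, "ax": 0, "ay": 0, "az": 0, "grip": -1},
  ],
)

```text
time: 17.5
tcp_pos: [0.6143, -0.1092, 0.064]
orientation: [0.1, 0.995, -0.0, 0.0]
ft_force: [0.0, -0.9, -0.5]
gripper_width: 0.553
finger_force: 61.7
```

drive_tool(
  moves=[
    {"dx": 0, "dy": 0, "dz": -3, "ax": 0, "ay": 0, "az": 0, "grip": -1},
    {"dx": 0, "dy": 0, "dz": -3, "ax": 0, "ay": 0, "az": 0, "grip": -1},
    {"dx": 0, "dy": 0, "dz": 0, "ax": 0, "ay": 0, "az": 0, "grip": -1},
  ],
)

```text
time: 17.88
tcp_pos: [0.614, -0.1092, 0.0577]
orientation: [0.1, 0.995, 0.0, -0.0]
ft_force: [-0.3, 0.3, -0.4]
gripper_width: 0.551
finger_force: 61.7
```

drive_tool(
  moves=[
    {"dx": 0, "dy": 0, "dz": -2, "ax": 0, "ay": 0, "az": 0, "grip": -1},
    {"dx": 0, "dy": 0, "dz": -2, "ax": 0, "ay": 0, "az": 0, "grip": -1},
    {"dx": 0, "dy": 0, "dz": 0, "ax": 0, "ay": 0, "az": 0, "grip": -1},
  ],
)

```text
time: 18.25
tcp_pos: [0.6142, -0.1093, 0.0538]
orientation: [0.1, 0.995, -0.0, 0.0]
ft_force: [-0.7, -0.2, 3.5]
gripper_width: 0.55
finger_force: 62.1
```

drive_tool(
  moves=[
    {"dx": 0, "dy": 0, "dz": -1.5, "ax": 0, "ay": 0, "az": 0, "grip": -1},
    {"dx": 0, "dy": 0, "dz": 0, "ax": 0, "ay": 0, "az": 0, "grip": -1},
  ],
)

```text
time: 18.5
tcp_pos: [0.6139, -0.1092, 0.0521]
orientation: [0.1, 0.995, 0.0, -0.0]
ft_force: [1.4, 0.4, -0.8]
gripper_width: 0.55
finger_force: 61.9
```

drive_tool(
  moves=[
    {"dx": 0, "dy": 0, "dz": -1.5, "ax": 0, "ay": 0, "az": 0, "grip": -1},
    {"dx": 0, "dy": 0, "dz": 0, "ax": 0, "ay": 0, "az": 0, "grip": -1},
  ],
)

```text
time: 18.75
tcp_pos: [0.614, -0.1092, 0.0505]
orientation: [0.1, 0.995, 0.0, -0.0]
ft_force: [-0.6, 0.4, -1.2]
gripper_width: 0.553
finger_force: 61.9
```

```bash
python3 -c "
from m import *
print(get_obs()['tcp_pos'],get_obs()['ft_torque'])
snap('wrist','w8.png')"
```

```text
[ 0.61400489 -0.10921145  0.05054393] [ 0.0616127   0.10987753 -0.00352892]
```

View pics/w8.png

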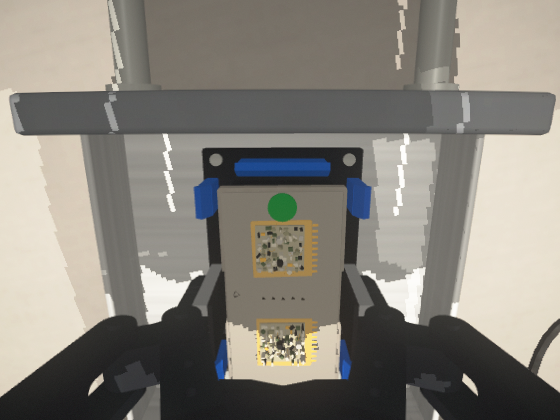

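The board now lies between the lips, with the green dot at (282,207) on the handle side. I'll lower it until it just touches.

drive_tool(
  moves=[
    {"dx": 0, "dy": 0, "dz": -0.6, "ax": 0, "ay": 0, "az": 0, "grip": -1},
    {"dx": 0, "dy": 0, "dz": 0, "ax": 0, "ay": 0, "az": 0, "grip": -1},
  ],
)

```text
time: 19.05
tcp_pos: [0.614, -0.1092, 0.0502]
orientation: [0.1, 0.995, 0.0, -0.0]
ft_force: [-1.5, 0.8, 1.7]
gripper_width: 0.553
finger_force: 62.0
```

drive_tool(
  moves=[
    {"dx": 0, "dy": 0, "dz": -0.5, "ax": 0, "ay": 0, "az": 0, "grip": -1},
    {"dx": 0, "dy": 0, "dz": 0, "ax": 0, "ay": 0, "az": 0, "grip": -1},
  ],
)

```text
time: 19.3
tcp_pos: [0.6145, -0.1093, 0.0502]
orientation: [0.1, 0.995, -0.0, 0.0]
ft_force: [-3.1, 1.0, 7.1]
gripper_width: 0.553
finger_force: 62.6
```

drive_tool(
  moves=[
    {"dx": 0, "dy": 0, "dz": 0, "ax": 0, "ay": 0, "az": 0, "grip": 0.15},
    {"dx": 0, "dy": 0, "dz": 0, "ax": 0, "ay": 0, "az": 0, "grip": 0.3},
    {"dx": 0, "dy": 0, "dz": 0, "ax": 0, "ay": 0, "az": 0, "grip": 0.4},
    {"dx": 0, "dy": 0, "dz": 3, "ax": 0, "ay": 0, "az": 0, "grip": 0.4},
    {"dx": 0, "dy": 0, "dz": 15, "ax": 0, "ay": 0, "az": 0, "grip": 0.4},
    {"dx": 0, "dy": 0, "dz": 30, "ax": 0, "ay": 0, "az": 0, "grip": 0.4},
    {"dx": 0, "dy": 0, "dz": 50, "ax": 0, "ay": 0, "az": 0, "grip": 0.4},
    {"dx": 0, "dy": 0, "dz": 50, "ax": 0, "ay": 0, "az": 0, "grip": 0.4},
  ],
)

```text
time: 20.3
tcp_pos: [0.614, -0.1092, 0.2002]
orientation: [0.1, 0.995, -0.0, 0.0]
ft_force: [0.7, 0.3, 1.0]
gripper_width: 0.695
finger_force: 0.0
```

drive_tool(
  moves=[
    {"dx": 0, "dy": 0, "dz": 43, "ax": 0, "ay": 0, "az": 0, "grip": 0.4},
    {"dx": 0, "dy": 0, "dz": 0, "ax": 0, "ay": 0, "az": 0, "grip": 0.4},
    {"dx": 0, "dy": 0, "dz": 0, "ax": 0, "ay": 0, "az": 0, "grip": 0.4},
  ],
)

```text
time: 20.68
tcp_pos: [0.6139, -0.1092, 0.2411]
orientation: [0.1, 0.995, -0.0, 0.0]
ft_force: [0.1, -0.0, -0.6]
gripper_width: 0.7
finger_force: 0.0
```

```bash
python3 -c "
from m import *
nest('w9.png')
a=cv2.imread('pics/w9.png')[40:270,180:400];b=cv2.imread('pics/w3.png')[40:270,180:400]
cv2.imwrite('pics/w9c.png',cv2.resize(np.hstack([a,b]),None,fx=1.8,fy=2.2,interpolation=2))"
```

```text
[ 0.6139 -0.1092  0.2411] [-0.225  0.458  1.677  0.     1.007 -1.595] 0.700400283085356 yaw y 78.51
281 190
blue [263, 134, 39, 7, 236] [282.  136.5] [ 0.5639 -0.0995  0.044 ]
blue [247, 143, 8, 15, 102] [250. 150.] [ 0.5697 -0.1294  0.044 ]
blue [311, 143, 8, 15, 111] [314.6 149.9] [ 0.5809 -0.0735  0.044 ]
blue [249, 223, 7, 18, 91] [251.9 232. ] [ 0.6446 -0.1448  0.044 ]
blue [310, 226, 7, 15, 88] [313.1 232.9] [ 0.6569 -0.0885  0.044 ]
blue [265, 242, 36, 7, 244] [282.5 245. ] [ 0.6631 -0.1192  0.044 ]
mean [ 0.6132 -0.1092  0.044 ]
green [277, 147, 12, 13, 114] [282.3 153. ] [ 0.5784 -0.1021  0.039 ]
mean [ 0.5784 -0.1021  0.039 ]
```

View pics/w9c.png

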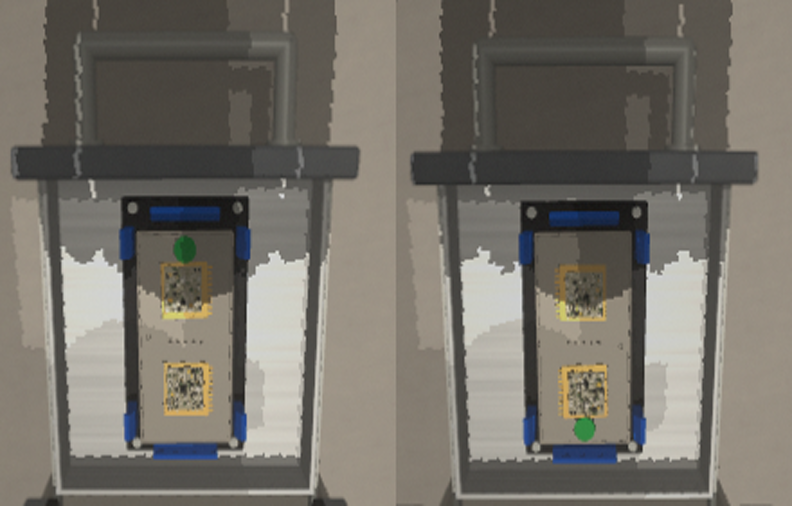

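After the turn the board sits exactly as it did before (left), with the dot now at the handle side and all lips clear. Next, back to the handle.

drive_tool(
  moves=[
    {"dx": -14, "dy": 2.6, "dz": 0, "ax": 0, "ay": 0, "az": -10, "grip": 0},
    {"dx": -14, "dy": 2.6, "dz": 0, "ax": 0, "ay": 0, "az": -10, "grip": -0.4},
    {"dx": -14, "dy": 2.6, "dz": 0, "ax": 0, "ay": 0, "az": -10, "grip": -0.4},
    {"dx": -14, "dy": 2.6, "dz": 0, "ax": 0, "ay": 0, "az": -10, "grip": -0.4},
    {"dx": -14, "dy": 2.6, "dz": 0, "ax": 0, "ay": 0, "az": -10, "grip": -0.4},
    {"dx": -14, "dy": 2.6, "dz": 0, "ax": 0, "ay": 0, "az": -10, "grip": -0.4},
    {"dx": -14, "dy": 2.6, "dz": 0, "ax": 0, "ay": 0, "az": -10, "grip": -0.4},
    {"dx": -13.5, "dy": 2.4, "dz": 0, "ax": 0, "ay": 0, "az": -10, "grip": -0.4},
  ],
)

```text
time: 21.72
tcp_pos: [0.5014, -0.0884, 0.2396]
orientation: [0.718, 0.696, -0.001, -0.001]
ft_force: [0.0, -0.4, -1.1]
gripper_width: 0.303
finger_force: 0.0
```

drive_tool(
  moves=[
    {"dx": 0, "dy": 0, "dz": -20, "ax": 0, "ay": 0, "az": -10, "grip": -0.4},
    {"dx": 0, "dy": 0, "dz": -40, "ax": 0, "ay": 0, "az": 0, "grip": -0.4},
    {"dx": 0, "dy": 0, "dz": -40, "ax": 0, "ay": 0, "az": 0, "grip": -0.4},
    {"dx": 0, "dy": 0, "dz": -25, "ax": 0, "ay": 0, "az": 0, "grip": -0.4},
    {"dx": 0, "dy": 0, "dz": 0, "ax": 0, "ay": 0, "az": 0, "grip": -0.4},
  ],
)

```text
time: 22.35
tcp_pos: [0.5007, -0.0882, 0.1135]
orientation: [0.774, 0.633, -0.002, -0.002]
ft_force: [-0.0, -0.5, -0.5]
gripper_width: 0.299
finger_force: 0.0
```

drive_tool(
  moves=[
    {"dx": 0, "dy": 0, "dz": -20, "ax": 0, "ay": 0, "az": 0, "grip": -0.4},
    {"dx": 0, "dy": 0, "dz": -20, "ax": 0, "ay": 0, "az": 0, "grip": -0.4},
    {"dx": 0, "dy": 0, "dz": -13, "ax": 0, "ay": 0, "az": 0, "grip": -0.4},
    {"dx": 0, "dy": 0, "dz": 0, "ax": 0, "ay": 0, "az": 0, "grip": -0.4},
    {"dx": 0, "dy": 0, "dz": 0, "ax": 0, "ay": 0, "az": 0, "grip": -1},
    {"dx": 0, "dy": 0, "dz": 0, "ax": 0, "ay": 0, "az": 0, "grip": -1},
    {"dx": 0, "dy": 0, "dz": 0, "ax": 0, "ay": 0, "az": 0, "grip": -1},
  ],
)

```text
time: 23.22
tcp_pos: [0.503, -0.0887, 0.0634]
orientation: [0.774, 0.633, 0.0, 0.0]
ft_force: [-0.2, 1.1, 7.5]
gripper_width: 0.093
finger_force: 59.0
```

drive_tool(
  moves=[
    {"dx": 6, "dy": -1.2, "dz": 0, "ax": 0, "ay": 0, "az": 0, "grip": -1},
    {"dx": 12, "dy": -2.4, "dz": 0, "ax": 0, "ay": 0, "az": 0, "grip": -1},
    {"dx": 16, "dy": -3.2, "dz": 0, "ax": 0, "ay": 0, "az": 0, "grip": -1},
    {"dx": 18, "dy": -3.6, "dz": 0, "ax": 0, "ay": 0, "az": 0, "grip": -1},
    {"dx": 18, "dy": -3.6, "dz": 0, "ax": 0, "ay": 0, "az": 0, "grip": -1},
    {"dx": 18, "dy": -3.6, "dz": 0, "ax": 0, "ay": 0, "az": 0, "grip": -1},
    {"dx": 14, "dy": -2.8, "dz": 0, "ax": 0, "ay": 0, "az": 0, "grip": -1},
    {"dx": 10, "dy": -2, "dz": 0, "ax": 0, "ay": 0, "az": 0, "grip": -1},
  ],
)

```text
time: 24.22
tcp_pos: [0.6152, -0.1114, 0.0634]
orientation: [0.774, 0.633, 0.0, 0.0]
ft_force: [-2.9, -1.8, 7.7]
gripper_width: 0.091
finger_force: 59.2
```

drive_tool(
  moves=[
    {"dx": 8, "dy": -1.6, "dz": 0, "ax": 0, "ay": 0, "az": 0, "grip": -1},
    {"dx": 6, "dy": -1.2, "dz": 0, "ax": 0, "ay": 0, "az": 0, "grip": -1},
    {"dx": 4, "dy": -0.8, "dz": 0, "ax": 0, "ay": 0, "az": 0, "grip": -1},
    {"dx": 3, "dy": -0.6, "dz": 0, "ax": 0, "ay": 0, "az": 0, "grip": -1},
    {"dx": 0, "dy": 0, "dz": 0, "ax": 0, "ay": 0, "az": 0, "grip": -1},
  ],
)

```text
time: 24.85
tcp_pos: [0.6361, -0.1156, 0.0635]
orientation: [0.774, 0.633, 0.0, 0.001]
ft_force: [-0.4, -2.4, 4.0]
gripper_width: 0.091
finger_force: 58.8
```

drive_tool(
  moves=[
    {"dx": 2, "dy": -0.4, "dz": 0, "ax": 0, "ay": 0, "az": 0, "grip": -1},
    {"dx": 2, "dy": -0.4, "dz": 0, "ax": 0, "ay": 0, "az": 0, "grip": -1},
    {"dx": 0, "dy": 0, "dz": 0, "ax": 0, "ay": 0, "az": 0, "grip": -1},
  ],
)

```text
time: 25.22
tcp_pos: [0.6396, -0.1163, 0.0634]
orientation: [0.774, 0.633, -0.0, 0.0]
ft_force: [-2.7, -2.0, 8.2]
gripper_width: 0.087
finger_force: 59.3
```

drive_tool(
  moves=[
    {"dx": 1.5, "dy": -0.3, "dz": 0, "ax": 0, "ay": 0, "az": 0, "grip": -1},
    {"dx": 1, "dy": -0.2, "dz": 0, "ax": 0, "ay": 0, "az": 0, "grip": -1},
    {"dx": 0, "dy": 0, "dz": 0, "ax": 0, "ay": 0, "az": 0, "grip": -1},
  ],
)

```text
time: 25.6
tcp_pos: [0.6398, -0.1164, 0.0633]
orientation: [0.774, 0.633, -0.001, -0.002]
ft_force: [-16.4, -0.4, 19.6]
gripper_width: 0.09
finger_force: 60.6
```

drive_tool(
  moves=[
    {"dx": -1.5, "dy": 0.3, "dz": 0, "ax": 0, "ay": 0, "az": 0, "grip": -1},
    {"dx": 0, "dy": 0, "dz": 0, "ax": 0, "ay": 0, "az": 0, "grip": -0.4},
    {"dx": 0, "dy": 0, "dz": 0, "ax": 0, "ay": 0, "az": 0, "grip": -0.4},
    {"dx": 0, "dy": 0, "dz": 0, "ax": 0, "ay": 0, "az": 0, "grip": -0.4},
    {"dx": 0, "dy": 0, "dz": 15, "ax": 0, "ay": 0, "az": 0, "grip": -0.4},
    {"dx": 0, "dy": 0, "dz": 30, "ax": 0, "ay": 0, "az": 0, "grip": -0.4},
    {"dx": 0, "dy": 0, "dz": 45, "ax": 0, "ay": 0, "az": 0, "grip": -0.4},
    {"dx": 0, "dy": 0, "dz": 47, "ax": 0, "ay": 0, "az": 0, "grip": -0.4},
  ],
)

```text
time: 26.6
tcp_pos: [0.6405, -0.1162, 0.2019]
orientation: [0.774, 0.633, 0.0, 0.0]
ft_force: [1.3, -0.2, 0.7]
gripper_width: 0.299
finger_force: 0.0
```

drive_tool(
  moves=[
    {"dx": 0, "dy": 0, "dz": 0, "ax": 0, "ay": 0, "az": 0, "grip": -0.4},
    {"dx": 0, "dy": 0, "dz": 0, "ax": 0, "ay": 0, "az": 0, "grip": -0.4},
  ],
)

```text
time: 26.85
tcp_pos: [0.6405, -0.1162, 0.2001]
orientation: [0.774, 0.633, 0.0, 0.0]
ft_force: [-0.2, 0.7, -0.4]
gripper_width: 0.301
finger_force: 0.0
```

```bash
python3 -c "
from m import *
o=get_obs();print(o['tcp_pos'],o['ft_force'],o['dq'].round(3))
im,ci=snap('wrist','w10.png')
i0=np.load('pics/w2.png.npy')
# bar-to-lid gap along a row, first vs now
for n,i in(('start',i0),('now',im)):
  g=cv2.cvtColor(i,cv2.COLOR_RGB2GRAY)[165:185].mean(0)[265:365];print(n,g.astype(int).tolist())
"
```

```text
[ 0.64048934 -0.1161544   0.20013228] [-0.19141473  0.74033247 -0.37794046] [ 0.     0.025  0.015  0.001 -0.005  0.   ]
start [92, 78, 77, 76, 77, 77, 77, 77, 77, 75, 100, 117, 124, 129, 128, 152, 165, 161, 146, 141, 131, 118, 101, 117, 119, 119, 117, 117, 117, 116, 116, 113, 113, 113, 118, 119, 119, 117, 116, 127, 133, 122, 101, 81, 79, 79, 79, 78, 78, 78, 79, 78, 79, 79, 79, 79, 70, 54, 53, 53, 54, 54, 54, 54, 63, 84, 97, 112, 113, 113, 113, 114, 114, 114, 115, 115, 115, 116, 110, 86, 58, 45, 64, 126, 175, 199, 201, 201, 201, 201, 200, 200, 200, 200, 200, 200, 200, 201, 201, 201]
now [99, 79, 76, 77, 76, 76, 77, 76, 77, 77, 85, 105, 119, 126, 132, 133, 161, 166, 157, 145, 139, 129, 113, 97, 122, 122, 122, 122, 122, 122, 114, 113, 118, 118, 119, 124, 122, 121, 122, 128, 133, 134, 117, 90, 79, 78, 79, 78, 78, 78, 78, 79, 78, 79, 79, 79, 79, 64, 54, 53, 53, 54, 54, 54, 54, 64, 88, 102, 113, 114, 114, 115, 115, 115, 115, 115, 116, 116, 116, 105, 79, 55, 45, 63, 129, 174, 200, 201, 201, 201, 201, 201, 201, 201, 200, 201, 201, 201, 200, 200]
```

View pics/w10.png

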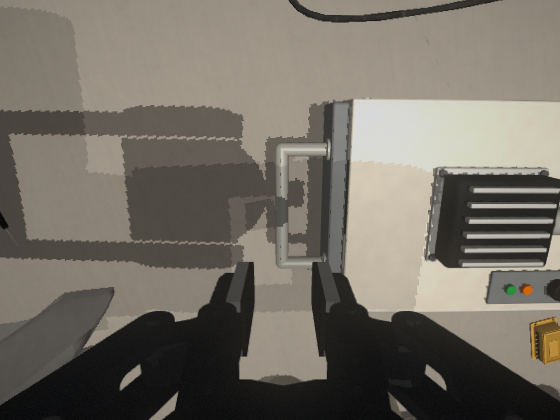

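The picture matches the starting one: the bar is at column 281 and the front panel at 327–350, with the same gaps, so the drawer is fully home. Handing in.

```bash
python3 -c "
from rig import sign_off
print(sign_off())"
```

```text
the job is handed in; nothing more can be done
None
```

The board is turned end for end and seated in the nest with the green dot now at the handle end, the drawer is pushed fully home, and the job is handed in at about 27 s; sign-off returned no verdict.

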